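Balance-check two suspension links on a knife edge and sort them

TASK

Check the two silver suspension links for balance, one at a time: seat a link by the notch under its middle across the knife edge of the blue balance stand, let go of it completely and wait until it has come to rest to see whether it stays level or tips onto a stop, then lay it, resting on its two ends, inside its tray before you take the next link: the one that balances goes in the blue tray, the one that tips in the red tray. Set them down gently without dropping them, and do not disturb the other things on the bench.

Things in the scene. Friction and masses are not known exactly. Their poses are not given: they have to be found in the camera images.
- link_1: silver arched suspension link, 210 g, 184 long (own x), 24 wide (own y), own z up when lying arch up. Origin: apex of the V notch across its underside at mid-length. Hub, to be gripped on its flat sides y -12/+12, is 34 long in x, z -11 to 18, blue dot on top. End blocks 24 x 24 x 24, centres x -80/+80, z -25: on a flat surface it rests on both, origin 37 up. Weighted off-centre or sound: not told
- link_2: outwardly the same as link_1; exactly one of the two is weighted off-centre, not told which. Notch: 18 wide at the mouth, 10 deep, faces 50 deg from level. Centre of mass of the sound one 11 below the notch apex (balances stably), of the other also 14 to one side along x. At the start both lie in the rack on their blocks, pitched 25 deg, own x up the slope, away from the robot
- rack: fixed blue sloped rack, 200 wide (own y), plate 205 long rising 25 deg towards own +x, 103 high at the top; 18 high steel lip along its low side, facing the robot. Origin under its centre on the bench. It holds the links side by side at own y -50 and +50, each link's notch at x -16, z 94, its low end block against the lip: lift it off square to the slope
- stand: fixed balance stand: blue base 220 (own x) x 80 (own y) x 20, origin at the centre of its underside; over it a steel blade 20 wide (y), 3 thick, on a post 22 x 20, its round edge along own y. Rubber stops at x -90/+90, top 28 up: a link laid along own x tips about 15 deg (0.26 rad) onto a stop if unbalanced, stays within 0.12 rad of level if balanced
- edge (a point): middle of the top of the knife edge, 87 above the bench; a seated link's origin is about 1 above it; axes as the stand
- good_tray: blue plastic tray fixed on the bench, outside 215 (own x) x 90 (own y) x 24 high, walls and floor 4 thick, open on top; origin at the centre of its underside. A link fits along x with both ends on the floor, its origin then 41 above the tray's underside
- reject_tray: red plastic tray fixed on the bench, outside 215 (own x) x 90 (own y) x 24 high, walls and floor 4 thick, open on top; origin at the centre of its underside. A link fits along x with both ends on the floor, its origin then 41 above the tray's underside
- oil_bottle: bystander: white bottle 44 across, 120 high; origin under its centre
- grease_jar: bystander: green jar 60 across, 60 high; origin under its centre
- spanner: bystander: steel spanner 170 long along own x, lying
- screwdriver: bystander: blue-handled screwdriver lying along own x
- lockring: bystander: steel ring 60 across, 8 high, lying; origin under its centre
- cup: bystander: white plastic cup 70 across, 80 high; origin under its centre
- mallet: bystander: hammer with a blue handle lying along own x
Not all that is in view belongs to the job. What is shaped like the link_2 but purple is not meant.

How it is judged:
By the outcome, as a careful person would: the job done as asked, in the order asked, and still so for the second after the job is handed in, with the robot touching nothing.
It also fails if it takes over 72 s, if anything falls off the work surface, if the arm or the gripper's body presses on something with over 40 N, if the wrist force passes 120 N, or if a joint passes its speed limit or range.

ROBOT

A 6-joint arm with a two-finger parallel gripper is mounted at the origin on the work surface. World frame = base frame: x ahead of the robot, y to its left, z up, the work surface at z = 0. Lengths are in m, angles in degrees, forces in N, time in s.
With the tool pointing down it reaches from about 0.325 to 0.75 m from the base axis. Payload 7.6 kg.
Tool frame: the origin (TCP) lies between the finger pads; the fingertips stand manip.nose_length ahead of it and the grasp point (between the pads) lies 3 mm ahead of it (manip.nose_length is the distance from the TCP to the fingertips, in m); z points along the fingers, y is the line along which they close (so a half turn about z gives the same grasp; the last joint's range is limited). The gripper opens to 85 mm and grips with 20 to 120 N. Pads are 22 mm wide; open, the fingers measure 114 mm over their backs; the gripper's body (76 mm by 85 mm) begins 54 mm behind the grasp point. The pads swing forward as they close: fully open they stand 13 mm farther back than shut.
Start: joints at [-4.028, 2.991, 80.254, -0, 96.75, -4.028], TCP at [0.525, 0, 0.253] pointing down, gripper open.
Joint ranges: [-166.34, 166.34], [-52.06, 124.39], [6.96, 135.62], [-60.46, 240.46], [14.63, 156.25], [-167.68, 167.68]. Speed limits (degrees/s): [147.25, 147.25, 172.46, 180, 180, 180].

INTERFACE

Orientations are given as [roll, pitch, yaw] about the fixed x, y, z axes, in that order (R = Rz(yaw) Ry(pitch) Rx(roll)).
In Python, from workcell import manip gives the robot as it stands.
- The arm moves only by the shell command python3 -m handwheel 'ROWS'. ROWS is JSON, one flat list of numbers, 7 for each row, row after row: the turn, a rotation vector about the tool's x, y, z in rad, then the shift along the tool's x, y, z in m, then the opening, from 0 (shut) to 1 (fully open). A call has exactly 10 rows; each row is the pose to reach, as a shift and turn from the pose commanded when the call began, along the tool's axes at that moment; what a row does not reach only later rows make up. A row lasts 1/10 s, in which the tool goes at most 50 mm and 8.59 degrees, less where a joint would pass 70% of its speed; a pose out of reach is approached as far as the arm can. A call with a gripper value outside its range is refused whole. The fingers move at their own pace and stop on an object; the grip force is fixed at half the most. Time passes only in rows, so rows that repeat a pose let the fingers close, or fill a call up. It gives the time, the measured TCP pose, the force, the opening and the grip force at its end, in the units of the state.
- manip.sense(): the state, without advancing time (a new reading comes with each control period).
- manip.snapshot(name): name is "scene" or "side" or "wrist"; returns (picture, depth): 384x512x3 uint8, red, green, blue; 384x512 float32, m along the optical axis (not along the pixel's ray), 0 where there is no reading.
- manip.camera_params(name): a dict with "fx", "fy", "cx", "cy" (pixels), "R" (3x3) and "t" (3): a world point X has camera coordinates R X + t. Camera axes: x right, y down, z forward; pixel columns grow to the right and rows downward; lengths in m; the calibration is good to about 2 mm. A picture is of the moment at which its call begins: read the wrist's pose just before it. camera_params takes no time and is no camera call; for the wrist camera it gives the pose at the moment of the call.
- manip.finish_job(): hands the job in; it is judged then, once.
The state is a dict: "clock": time; "qpos": joint angles; "dq": joint speeds; "effort": joint torques, N m; "position": TCP position; "tcp_rot": TCP orientation; "force": force on the tool from outside, world axes, zero at the start; "wrist_torque": the same for the moment, N m; "width": finger opening in m; "finger_force": force on a finger pad.
Only numpy, scipy, OpenCV 4.12 (cv2) and the standard library are available. Lean on these libraries where they do the work, as an engineer would, in place of code of your own. Each camera call takes 0.05 s, during which the arm holds its last target. There are 200 camera calls.

## Working session

There is one attempt and no reset: what is moved stays moved. The work goes in short steps, Python scripts to look and compute and a shell command to move; the robot and the scene stay as the last step left them, time stands still between calls to the robot, and variables do not carry over. Pictures are saved under pics/ and viewed, at most 10 in all, crops included, and the job is handed in when it is done.

```bash
ls; mkdir -p pics
python3 - <<'E'
from workcell import manip
import cv2,numpy as np
s=manip.sense();print(s,manip.nose_length)
for n in("scene","side"):
    p,d=manip.snapshot(n);cv2.imwrite(f"pics/{n}0.png",p[:,:,::-1]);np.savez(f"{n}0.npz",p=p,d=d)
    c=manip.camera_params(n);print(n,c, "campos",-c["R"].T@c["t"])
a=[cv2.imread(f"pics/{n}0.png") for n in("scene","side")]
E
```

```text
pics
{'clock': 0.0, 'qpos': array([-4.02893473e+00,  3.02884572e+00,  8.03149263e+01, -2.61865082e-04,
        9.67499801e+01, -4.02888036e+00]), 'dq': array([-0.00826755,  0.05165793, -0.07077972, -0.03108554, -0.05097746,
       -0.01872708]), 'effort': array([ 8.02730119e-04, -3.81666934e+01, -3.60182977e+01,  8.43031398e-05,
        6.19437444e-03, -2.66336252e-05]), 'position': array([5.24723094e-01, 3.17350346e-05, 2.52440742e-01]), 'tcp_rot': array([-1.79906461e+02, -6.32749232e-03,  8.99999099e+01]), 'force': array([-0.6929603 ,  0.93765933,  0.50770625]), 'wrist_torque': array([-0.043935  , -0.01199792,  0.04801562]), 'finger_force': 0.0, 'width': 0.08519564503119192} 0.022
scene {'fx': 376.32661086650097, 'fy': 376.32661086650097, 'cx': 259.4826539441106, 'cy': 195.2191506652973, 'R': array([[ 0.88357973,  0.46824135, -0.00607546],
       [ 0.30191258, -0.57953599, -0.75695893],
       [-0.35796042,  0.66699931, -0.65343421]]), 't': array([-0.47302937, -0.03171406,  1.12082009])} campos [ 0.82874327 -0.54447375  0.70550208]
side {'fx': 404.4872867678156, 'fy': 404.4872867678156, 'cx': 258.092774992685, 'cy': 191.174385992731, 'R': array([[ 0.99240817, -0.12236798, -0.01233273],
       [-0.07440603, -0.51752423, -0.85242737],
       [ 0.09792733,  0.84687352, -0.52270019]]), 't': array([-0.4794777 ,  0.14773953,  1.12942887])} campos [ 0.37622835 -0.93869733  0.71037663]
```

View pics/scene0.png

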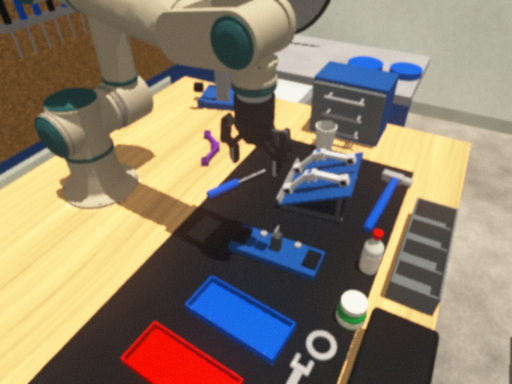

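View pics/side0.png

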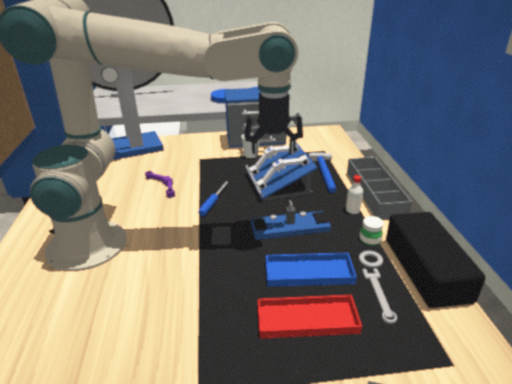

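The scene view shows the rack with two links near (320,175), the stand near (278,248), the blue tray at (240,317) and the red tray at (180,355). The side view shows the same things at (285,170), (290,222), (310,269) and (308,316). The purple decoy lies far left. Next I measure these with colour masks and depth.

```bash
cat > h.py <<'E'
import numpy as np,cv2
from workcell import manip
def cloud(p,d,c):
    v,u=np.mgrid[:d.shape[0],:d.shape[1]]
    C=np.stack([(u-c["cx"])/c["fx"]*d,(v-c["cy"])/c["fy"]*d,d],-1)
    X=(C-c["t"])@c["R"]; X[d<=0]=np.nan
    return X
def masks(p):
    h=cv2.cvtColor(p,cv2.COLOR_RGB2HSV);H,S,V=h[...,0],h[...,1],h[...,2]
    return dict(blue=(abs(H.astype(int)-110)<14)&(S>130)&(V>50),red=((H<8)|(H>172))&(S>150)&(V>70),
      grey=(S<60)&(V>70))
def rect(P):
    r=cv2.minAreaRect(P[:,:2].astype(np.float32)*1000)
    (cx,cy),(w,h),a=r
    if w<h: w,h,a=h,w,a-90
    return np.round([cx,cy,w,h,(a+90)%180-90],1)
E
python3 - <<'E'
from h import *
for n in("scene","side"):
    f=np.load(n+"0.npz");c=manip.camera_params(n);X=cloud(f["p"],f["d"],c);m=masks(f["p"])
    for col in("blue","red"):
        k,l,st,ce=cv2.connectedComponentsWithStats(m[col].astype(np.uint8))
        for i in range(1,k):
            if st[i,4]<120: continue
            P=X[l==i];P=P[~np.isnan(P[:,0])]
            if len(P)<50 or P[:,0].mean()>1.2 or P[:,0].min()<0.1: continue
            lo=P[(P[:,2]>.017)&(P[:,2]<.03)]
            print(n,col,ce[i].round(),st[i,4],"z",np.percentile(P[:,2],[1,50,99]).round(3),"all",rect(P),"rim",rect(lo) if len(lo)>9 else None)
    # steel above stand / silver links
    g=m["grey"]&(X[...,2]>.04)&(X[...,2]<.2)&(X[...,0]>.3)&(X[...,0]<.8)&(abs(X[...,1])<.35)
    k,l,st,ce=cv2.connectedComponentsWithStats(g.astype(np.uint8))
    for i in range(1,k):
        if st[i,4]<12: continue
        P=X[l==i];print(n,"grey",ce[i].round(),st[i,4],P.mean(0).round(3),P.min(0).round(3),P.max(0).round(3),rect(P))
E
```

```text
scene blue [370.  76.] 2375 z [0.01  0.199 0.203] all [551.8 926.  718.7 322.9 -87.3] rim [ 538.4 1211.1  319.9  147.9    2.7]
scene blue [324. 184.] 1721 z [0.022 0.068 0.103] all [597.9 256.1 202.7 182.  -85. ] rim [533.3 171.5  42.   30.6 -79.5]
scene blue [224. 188.] 248 z [0.001 0.022 0.028] all [338.1 149.4 117.6  47.6  70. ] rim [343.9 137.4  99.   23.8  65.3]
scene blue [379. 206.] 604 z [-0.     0.023  0.028] all [758.6 284.7 233.   30.5  85.9] rim [761.  284.6 232.8  24.8  86.2]
scene blue [278. 254.] 2129 z [0.    0.02  0.027] all [578.1  11.3 220.1 103.1   2.4] rim [579.    1.3 219.6  83.3   2.8]
scene blue [241. 318.] 5027 z [-0.     0.004  0.025] all [ 582.3 -183.8  233.3  108.7   -5.6] rim [ 589.6 -192.6  216.    91.8   -5.4]
scene red [378. 234.] 121 z [-0.002  0.118  0.121] all [783.1 128.4 155.1  27.8 -88. ] rim None
scene red [174. 360.] 4467 z [-0.001  0.004  0.025] all [ 543.  -332.8  233.4  101.7   -4.4] rim [ 551.6 -338.1  215.6   90.9   -4.2]
scene grey [325. 158.] 478 [0.582 0.303 0.096] [0.49  0.286 0.04 ] [0.664 0.33  0.121] [577.2 306.5 174.1  26.2   8.1]

[... 1536 characters left out ...]
4] [0.653 0.294 0.097] [0.678 0.349 0.118] [669.9 322.3  51.7  24.9  77.8]
side grey [269. 156.] 254 [0.558 0.299 0.087] [0.491 0.28  0.04 ] [0.631 0.324 0.114] [561.1 303.  142.4  29.    9.7]
side grey [282. 166.] 392 [0.59  0.211 0.088] [0.505 0.184 0.04 ] [0.68  0.314 0.119] [588.6 253.3 179.3 122.3   7.8]
side grey [355. 193.] 228 [0.782 0.049 0.069] [0.766 0.034 0.04 ] [0.8  0.07 0.1 ] [781.3  51.2  40.1  29.8 -27.9]
side grey [291. 208.] 48 [ 0.577 -0.002  0.069] [ 0.567 -0.013  0.061] [0.589 0.012 0.085] [ 5.779e+02  1.000e-01  2.250e+01  2.130e+01 -5.020e+01]
side grey [371. 224.] 194 [ 0.782 -0.091  0.054] [ 0.764 -0.111  0.041] [ 0.8   -0.059  0.06 ] [781.8 -84.8  52.4  35.5 -89.9]
```

```bash
cat >> h.py <<'E'
from scipy.spatial.transform import Rotation as Ro
def pose():
    s=manip.sense();return Ro.from_euler("xyz",s["tcp_rot"],degrees=True).as_matrix(),s["position"]
def toolR(xd,zd):
    z=zd/np.linalg.norm(zd);x=xd-z*(xd@z);x/=np.linalg.norm(x);return np.stack([x,np.cross(z,x),z],1)
def rel(Rt,pt):
    R,p=pose();rv=Ro.from_matrix(R.T@Rt).as_rotvec();sh=R.T@(pt-p)
    print("turn",rv.round(4),"shift",sh.round(4),"pos",p.round(4),"-> ",pt.round(4))
def linkgrasp(o,yaw,pit,h,up,flip=False):
    """TCP pose; link origin o, yaw, pitch(+ = +x end up), grasp point h above origin, standoff up along link z"""
    L=Ro.from_euler("ZY",[yaw,-pit],degrees=True).as_matrix();x,z=L[:,0],L[:,2]
    return toolR(-x if flip else x,-z),np.array(o)+z*(h+.003+up)
E
python3 - <<'E'
from h import *
R,p=pose();c=manip.camera_params("wrist")
print("cam in tool",R.T@(-c["R"].T@c["t"]-p),"\ncam axes in tool (cols)\n",(R.T@c["R"].T).round(3),c["fx"],c["cx"])
for fl in(0,1): rel(*linkgrasp([.588,.205,.094],5,25,.007,.13,fl))
E
```

```text
cam in tool [ 7.48109614e-02  8.72455204e-05 -1.19697981e-01] 
cam axes in tool (cols)
 [[-0.    -0.956 -0.294]
 [ 1.     0.    -0.001]
 [ 0.002 -0.294  0.956]] 344.14397489992 257.069252635751
turn [-0.3245  0.3538  1.4579] shift [0.1998 0.0044 0.0316] pos [0.5248 0.     0.2525] ->  [0.5291 0.1998 0.2209]
turn [-0.3622 -0.3322 -1.6289] shift [0.1998 0.0044 0.0316] pos [0.5248 0.     0.2525] ->  [0.5291 0.1998 0.2209]
```

```bash
python3 -m handwheel '[-0.03,0.035,0.14,0.02,0.0005,0.001,1, -0.06,0.07,0.28,0.04,0.001,0.003,1, -0.09,0.1,0.42,0.06,0.0015,0.006,1, -0.12,0.135,0.56,0.08,0.002,0.01,1, -0.155,0.17,0.7,0.1,0.002,0.013,1, -0.185,0.205,0.84,0.12,0.003,0.017,1, -0.215,0.24,0.98,0.14,0.003,0.021,1, -0.25,0.275,1.12,0.16,0.004,0.025,1, -0.28,0.31,1.26,0.18,0.004,0.028,1, -0.31,0.34,1.4,0.2,0.004,0.0316,1]'
python3 - <<'E'
from h import *
c=manip.camera_params("wrist");p,d=manip.snapshot("wrist");cv2.imwrite("pics/w1.png",p[:,:,::-1]);np.savez("w1.npz",p=p,d=d,R=c["R"],t=c["t"])
X=cloud(p,d,c);h=cv2.cvtColor(p,cv2.COLOR_RGB2HSV)
m=masks(p);k,l,st,ce=cv2.connectedComponentsWithStats(m["blue"].astype(np.uint8))
for i in range(1,k):
    if st[i,4]>15:
        P=X[l==i];P=P[~np.isnan(P[:,0])]
        if len(P): print("blue",ce[i].round(),st[i,4],np.median(P,0).round(4))
rel(*linkgrasp([.588,.205,.094],5,25,.007,.13))
E
```

```text
clock: 1.1
position: [0.5287, 0.2006, 0.2212]
tcp_rot: [179.4, -24.3, 8.3]
force: [0.5, -0.4, -0.1]
width: 0.0857
finger_force: 0.0
blue [202. 147.] 40712 [0.6215 0.2611 0.0634]
blue [456. 234.] 11585 [0.5837 0.0073 0.0186]
blue [117. 208.] 251 [0.5571 0.3066 0.1094]
blue [254. 209.] 244 [0.5706 0.2074 0.1094]
turn [-0.0134  0.0126  0.0412] shift [ 0.0011  0.0034 -0.0004] pos [0.5278 0.2031 0.2201] ->  [0.5291 0.1998 0.2209]
```

View pics/w1.png

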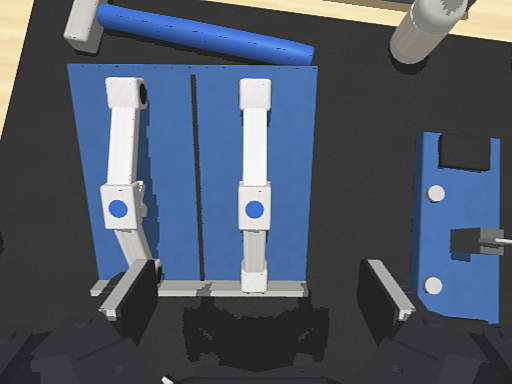

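The wrist view shows two blue hub dots, at (254,209) for the near link and (117,208) for the far one. They are 100 mm apart and 109 mm high, as they should be, which gives a yaw of about 7.75 deg.

Run:
```python
from h import *
for u in(.04,0): rel(*linkgrasp([.5781,.2084,.094],7.75,25,.007,u))
```

```text
turn [ 0.0066  0.0127 -0.0024] shift [-0.0064  0.001   0.0857] pos [0.5278 0.2031 0.2201] ->  [0.5572 0.2056 0.1393]
turn [ 0.0066  0.0127 -0.0024] shift [-0.0059  0.0008  0.1257] pos [0.5278 0.2031 0.2201] ->  [0.5739 0.2078 0.1031]
```

```bash
python3 -m handwheel '[0.003,0.006,-0.001,-0.003,0.0005,0.02,0.8, 0.0066,0.0127,-0.0024,-0.006,0.001,0.05,0.8, 0.0066,0.0127,-0.0024,-0.0064,0.001,0.075,0.8, 0.0066,0.0127,-0.0024,-0.0063,0.001,0.09,0.8, 0.0066,0.0127,-0.0024,-0.0062,0.001,0.1,0.8, 0.0066,0.0127,-0.0024,-0.006,0.001,0.11,0.8, 0.0066,0.0127,-0.0024,-0.006,0.0008,0.118,0.8, 0.0066,0.0127,-0.0024,-0.006,0.0008,0.123,0.8, 0.0066,0.0127,-0.0024,-0.006,0.0008,0.1257,0.8, 0.0066,0.0127,-0.0024,-0.006,0.0008,0.1257,0.8]'
python3 - <<'E'
from h import *
rel(*linkgrasp([.5781,.2084,.094],7.75,25,.007,0))
c=manip.camera_params("wrist");p,d=manip.snapshot("wrist");cv2.imwrite("pics/w2.png",p[:,:,::-1])
E
```

```text
clock: 2.15
position: [0.575, 0.2046, 0.1046]
tcp_rot: [179.6, -24.9, 8.8]
force: [0.1, 0.2, -0.2]
width: 0.0684
finger_force: 0.0
turn [-0.0006  0.001   0.0166] shift [-0.0012 -0.0033  0.0012] pos [0.575  0.2046 0.1046] ->  [0.5739 0.2078 0.1031]
```

View pics/w2.png

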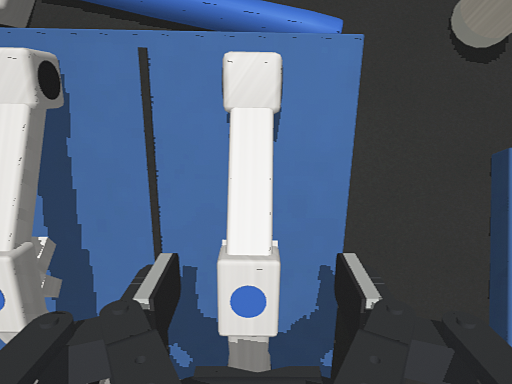

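Both pads stand clear of the hub, which spans columns 217 to 281. The gap between the fingers is centred about 9 px (3.3 mm) to its right, so I correct that and then close and lift.

```bash
python3 -m handwheel '[0,0,0.008,-0.0005,-0.0016,0.0005,0.8, 0,0,0.016,-0.001,-0.0033,0.001,0.8, 0,0,0.016,-0.001,-0.0033,0.001,0.6, 0,0,0.016,-0.001,-0.0033,0.001,0.4, 0,0,0.016,-0.001,-0.0033,0.001,0, 0,0,0.016,-0.001,-0.0033,0.001,0, 0,0,0.016,-0.001,-0.0033,0.001,0, 0,0,0.016,-0.001,-0.0033,0.001,0, 0,0,0.016,-0.001,-0.0033,0.001,0, 0,0,0.016,-0.001,-0.0033,0.001,0]'
python3 -m handwheel '[0,0,0,0,0,-0.002,0, 0,0,0,0,0,-0.005,0, 0,0,0,0,0,-0.01,0, 0,0,0,0,0,-0.02,0, 0,0,0,0,0,-0.035,0, 0,0,0,0,0,-0.05,0, 0,0,0,0,0,-0.065,0, 0,0,0,0,0,-0.08,0, 0,0,0,0,0,-0.09,0, 0,0,0,0,0,-0.09,0]'
python3 - <<'E'
from h import *
R,p=pose();c=manip.camera_params("wrist");p_,d=manip.snapshot("wrist");cv2.imwrite("pics/w3.png",p_[:,:,::-1])
X=(cloud(p_,d,c)-p)@R*1000   # tool frame mm
m=masks(p_)
b=m["blue"]&(abs(X[...,0])<25)&(abs(X[...,1])<10)&(X[...,2]<20);P=X[b];print("dot tool",np.median(P,0).round(1),len(P))
g=m["grey"]&(abs(X[...,1])<9)&(X[...,2]<60)&(X[...,0]>-10);P=X[g]
for a in range(-10,100,6):
    q=P[abs(P[:,0]-a)<3]
    if len(q)>4: print(a,np.median(q,0).round(1))
# stand blade target: link origin above edge; level tool
def st(yaw,up): return linkgrasp([.578,.0005,.088],yaw,0,.007,up)
rel(*st(2.9,.06))
E
```

```text
clock: 3.2
position: [0.574, 0.2078, 0.1035]
tcp_rot: [-180.0, -25.0, 7.8]
force: [-5.2, 1.2, 4.2]
width: 0.0229
finger_force: 59.7
clock: 4.2
position: [0.5365, 0.2028, 0.1869]
tcp_rot: [-179.9, -25.1, 7.8]
force: [0.5, -0.1, -1.4]
width: 0.023
finger_force: 59.1
dot tool [-0.5  0.4 -6.7] 891
-10 [-8.6 -0.  -6.3]
-4 [-4.8 -5.8 -6.4]
2 [ 2.9 -5.7 -6.3]
8 [ 8.2 -0.4 -6.2]
14 [15.2 -0.  -5.7]
20 [20.   0.4  0.7]
26 [26.   0.4  3.6]
32 [31.9  0.4  6.6]
38 [38.   0.4  9.4]
44 [44.   0.4 12.4]
50 [50.   0.4 15.4]
56 [56.   0.4 18.3]
62 [62.1  0.4 21.3]
68 [67.9  0.2 24.1]
74 [73.8 -0.  24.8]
80 [79.9 -0.  24.8]
86 [86.1  0.2 24.8]
92 [90.1 -0.  25.7]
turn [-0.0192 -0.4363  0.084 ] shift [0.0009 0.206  0.0308] pos [0.5363 0.2027 0.1856] ->  [5.78e-01 5.00e-04 1.58e-01]
```

View pics/w3.png

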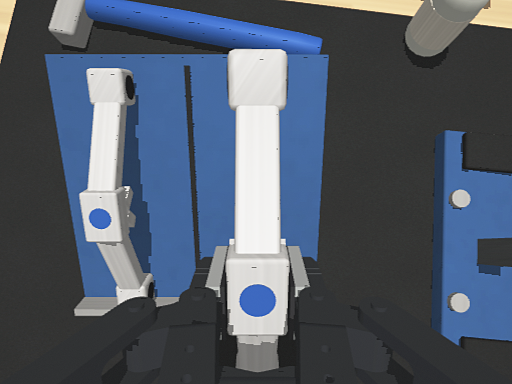

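Run:
```python
from h import *
f=np.load("w1.npz");c=dict(manip.camera_params("wrist"));c["R"],c["t"]=f["R"],f["t"]
p=f["p"];X=cloud(p,f["d"],c);m=masks(p)
k,l,st,ce=cv2.connectedComponentsWithStats((m["grey"]&(X[...,1]<.07)&(X[...,0]<.7)).astype(np.uint8))
for i in range(1,k):
    if st[i,4]>30:
        P=X[l==i];print(ce[i].round(),st[i,4],np.median(P,0).round(4),np.nanmin(P,0).round(4),np.nanmax(P,0).round(4), rect(P[P[:,2]>np.nanmax(P[:,2])-.004]))
```

```text
[435. 193.] 253 [0.619  0.0329 0.0245] [0.6117 0.024  0.0175] [0.6275 0.0403 0.027 ] [619.7  31.9  16.   15.2 -63.9]
[493. 236.] 401 [0.5797 0.0058 0.0653] [ 5.74e-01 -5.28e-02 -5.00e-04] [0.5963 0.0131 0.0875] [575.8   6.7  12.8   3.  -86.7]
[492. 250.] 174 [0.5679 0.0007 0.0647] [ 0.5648 -0.0538 -0.0012] [0.5722 0.0121 0.0666] [568.1   1.6  20.8   6.3 -84.7]
[432. 285.] 270 [0.5298 0.0293 0.0247] [0.5216 0.0201 0.018 ] [0.5377 0.0362 0.0266] [530.1  28.1  15.6  15.5  47.2]
```

```bash
cat >> h.py <<'E'
def place(o,yaw,pit=0,off=(-.0005,.0002,.0116)):
    """tool pose so that held link's origin is at o"""
    R,_=linkgrasp(o,yaw,pit,0,0);return R,np.array(o)-R@np.array(off)
E
python3 - <<'E'
from h import *
rel(*place([.577,0,.088+.05],2.8))
E
```

```text
turn [-0.0196 -0.4363  0.0858] shift [-0.0031  0.2062  0.0382] pos [0.5363 0.2027 0.1856] ->  [5.775e-01 2.000e-04 1.496e-01]
```

```bash
python3 -m handwheel '[0,-0.03,0.006,0,0.012,0.001,0, -0.004,-0.08,0.016,0,0.035,0.005,0, -0.007,-0.14,0.028,-0.001,0.065,0.01,0, -0.01,-0.21,0.042,-0.001,0.1,0.017,0, -0.013,-0.28,0.056,-0.002,0.135,0.023,0, -0.016,-0.35,0.07,-0.003,0.165,0.029,0, -0.018,-0.4,0.08,-0.003,0.19,0.034,0, -0.0196,-0.43,0.085,-0.003,0.203,0.0375,0, -0.0196,-0.436,0.086,-0.0031,0.2062,0.0382,0, -0.0196,-0.436,0.086,-0.0031,0.2062,0.0382,0]'
python3 - <<'E'
from h import *
manip.snapshot("wrist")
out=[]
for n in("scene","side"):
    p,d=manip.snapshot(n);c=manip.camera_params(n);X=cloud(p,d,c);r=slice(170,270);cv2.imwrite(f"pics/{n}4.png",p[:,:,::-1])
    out.append(cv2.resize(p[150:280,200:360,::-1],(400,325),interpolation=2))
    g=masks(p)["grey"]&(abs(X[...,0]-.58)<.11)&(abs(X[...,1])<.03)
    for nm,q in(("blade",g&(X[...,2]>.07)&(X[...,2]<.091)&(abs(X[...,0]-.577)<.03)),("link",g&(X[...,2]>.095)&(X[...,2]<.17))):
        P=X[q]
        if len(P): print(n,nm,len(P),P.mean(0).round(4),P.min(0).round(4),P.max(0).round(4),rect(P))
cv2.imwrite("pics/c4.png",np.hstack(out))
rel(*place([.577,0,.088],2.8))
E
```

```text
clock: 5.25
position: [0.5773, 0.0, 0.1478]
tcp_rot: [-180.0, 0.1, 2.7]
force: [-1.0, 1.2, -2.4]
width: 0.0229
finger_force: 59.2
scene blade 32 [ 5.79e-01 -3.00e-04  7.99e-02] [ 0.577  -0.0087  0.0701] [0.5804 0.0103 0.0881] [578.6   0.8  19.1   3.  -88.6]
scene link 733 [ 0.5912 -0.0037  0.1309] [ 0.4878 -0.019   0.1006] [0.6715 0.0183 0.1645] [ 5.798e+02 -2.000e-01  1.835e+02  3.720e+01 -9.000e-01]
side blade 18 [ 0.5774 -0.002   0.0791] [ 0.5759 -0.0119  0.0701] [0.5803 0.0112 0.0867] [ 5.781e+02 -3.000e-01  2.310e+01  4.200e+00 -8.820e+01]
side link 510 [ 0.5736 -0.0077  0.128 ] [ 0.4866 -0.0296  0.0997] [0.6705 0.0163 0.1604] [578.6  -7.5 183.8  44.4   1.2]
turn [0.0001 0.0003 0.0008] shift [0.0002 0.0008 0.0494] pos [0.5773 0.001  0.149 ] ->  [5.775e-01 2.000e-04 9.960e-02]
```

View pics/c4.png

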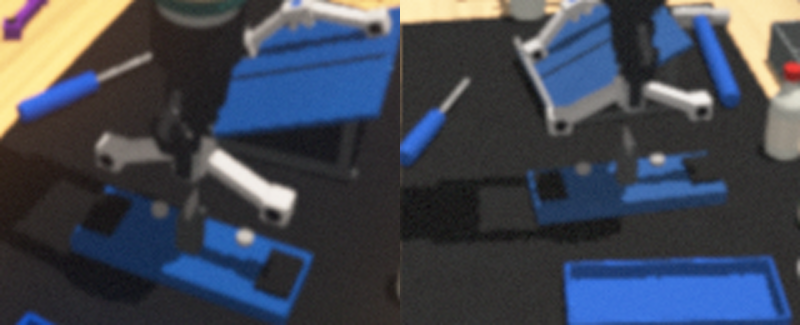

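The link hangs level over the blade, about 0.7 mm off along x in both views. I'll correct that while lowering to just above contact.

```bash
python3 -m handwheel '[0,0,0,-0.0005,0.0005,0.006,0, 0,0,0,-0.0005,0.001,0.015,0, 0,0,0,-0.0005,0.001,0.025,0, 0,0,0,-0.0005,0.001,0.033,0, 0,0,0,-0.0005,0.001,0.039,0, 0,0,0,-0.0005,0.001,0.043,0, 0,0,0,-0.0005,0.001,0.045,0, 0,0,0,-0.0005,0.001,0.047,0, 0,0,0,-0.0005,0.001,0.048,0, 0,0,0,-0.0005,0.001,0.048,0]'
python3 -m handwheel '[0,0,0,0,0,0,0, 0,0,0,0,0,0.0003,0, 0,0,0,0,0,0.0006,0, 0,0,0,0,0,0.0009,0, 0,0,0,0,0,0.0012,0, 0,0,0,0,0,0.0012,0, 0,0,0,0,0,0.0012,0, 0,0,0,0,0,0.0012,0, 0,0,0,0,0,0.0012,0, 0,0,0,0,0,0.0012,0]'
```

```text
clock: 6.4
position: [0.5779, -0.0008, 0.1066]
tcp_rot: [180.0, -0.2, 2.8]
force: [-17.1, -0.4, 28.9]
width: 0.0229
finger_force: 77.9
clock: 7.4
position: [0.5781, -0.0008, 0.1063]
tcp_rot: [180.0, -0.2, 2.8]
force: [-17.3, 0.4, 32.4]
width: 0.0229
finger_force: 80.5
```

Contact came about 6 mm too early, with a force of -17 N along x, so the blade is riding on a notch face. I back off and measure again.

```bash
python3 -m handwheel '[0,0,0,0,0,-0.003,0, 0,0,0,0,0,-0.006,0, 0,0,0,0,0,-0.01,0, 0,0,0,0,0,-0.015,0, 0,0,0,0,0,-0.02,0, 0,0,0,0,0,-0.022,0, 0,0,0,0,0,-0.022,0, 0,0,0,0,0,-0.022,0, 0,0,0,0,0,-0.022,0, 0,0,0,0,0,-0.022,0]'
python3 - <<'E'
from h import *
for n in("scene","side"):
    p,d=manip.snapshot(n);c=manip.camera_params(n);X=cloud(p,d,c);cv2.imwrite(f"pics/{n}5.png",p[:,:,::-1])
    g=masks(p)["grey"]&(abs(X[...,0]-.58)<.11)&(abs(X[...,1])<.03)
    L=X[g&(X[...,2]>.06)&(X[...,2]<.14)&(abs(X[...,0]-.58)>.04)]
    B=X[g&(X[...,2]>.068)&(X[...,2]<.09)&(abs(X[...,0]-.577)<.012)]
    print(n,"blade",len(B),np.median(B,0).round(4),rect(B))
    for s in(-1,1):
        E=L[s*(L[:,0]-.58)>.068]; T=E[E[:,2]>np.percentile(E[:,2],80)]
        print("  end",s,len(E),"x ext",np.percentile(E[:,0],[0,3,97,100]).round(4),"z",np.percentile(E[:,2],[3,97]).round(4),"y",np.median(E[:,1]).round(4))
R,p=pose();c=manip.camera_params("wrist");im,d=manip.snapshot("wrist");cv2.imwrite("pics/w5.png",im[:,:,::-1]);X=(cloud(im,d,c)-p)@R*1000
m=masks(im);b=m["blue"]&(abs(X[...,0])<25)&(abs(X[...,1])<10)&(X[...,2]<20);print("dot tool",np.median(X[b],0).round(1),p.round(4))
P=X[m["grey"]&(abs(X[...,1])<9)&(X[...,2]<60)&(X[...,0]>10)]
for a in (14,26,56,80,90,94):
    q=P[abs(P[:,0]-a)<3]
    if len(q):print(a,np.median(q,0).round(1),q[:,0].max())
E
```

```text
clock: 8.4
position: [0.5769, -0.0009, 0.1214]
tcp_rot: [180.0, 0.1, 2.8]
force: [-0.4, -0.3, -2.1]
width: 0.0229
finger_force: 59.2
scene blade 18 [ 0.5796 -0.0064  0.0742] [ 5.786e+02  4.000e-01  1.840e+01  3.500e+00 -8.820e+01]
  end -1 100 x ext [0.488  0.4887 0.5113 0.5118] z [0.0802 0.0992] y -0.0105
  end 1 131 x ext [0.648  0.6487 0.6706 0.6713] z [0.0795 0.099 ] y -0.0026
side blade 16 [ 0.5769 -0.007   0.0766] [577.7  -2.3  20.5   2.9 -88. ]
  end -1 85 x ext [0.4861 0.4865 0.5103 0.5118] z [0.0739 0.0968] y -0.015
  end 1 66 x ext [0.6481 0.6487 0.6685 0.6696] z [0.0725 0.0958] y -0.0079
dot tool [-0.1  0.4 -6.5] [ 0.577  -0.0009  0.1215]
14 [15.   0.  -5.8] 16.998959748721845
26 [26.1  0.4  3.6] 28.98973607775409
56 [56.   0.4 18.2] 58.97679710016253
80 [80.2 -0.  25. ] 82.94583619094082
90 [89.2 -0.  25.4] 91.60953605567971
94 [91.4 -0.2 27. ] 91.60953605567971
```

```bash
python3 -m handwheel '[0,0,0,0,0,0.005,0, 0,0,0,0,0,0.01,0, 0,0,0,0,0,0.0125,0, 0,0,0,0,0,0.0145,0, 0,0,0,0,0,0.0155,0, 0,0,0,0,0,0.0165,0, 0,0,0,0,0,0.017,0, 0,0,0,0,0,0.0175,0, 0,0,0,0,0,0.0175,0, 0,0,0,0,0,0.0175,0]'
python3 - <<'E'
from h import *
s=manip.sense();print(s["force"],s["wrist_torque"],s["position"],s["tcp_rot"])
E
python3 - <<'E'
import cv2,numpy as np
a=cv2.imread("pics/scene5.png")[190:270,230:330];b=cv2.imread("pics/side5.png")[170:250,240:340]
cv2.imwrite("pics/c5.png",np.hstack([cv2.resize(x,(400,320),interpolation=cv2.INTER_CUBIC) for x in(a,b)]))
E
```

```text
clock: 9.55
position: [0.5776, -0.0009, 0.1074]
tcp_rot: [180.0, -0.1, 2.8]
force: [-8.8, 0.3, 16.0]
width: 0.0232
finger_force: 70.0
[-8.81745767  0.28788065 16.00832021] [0.27056718 1.49793294 0.14257568] [ 0.57757429 -0.00088019  0.10743316] [ 1.79974168e+02 -8.59266375e-02  2.78984705e+00]
```

View pics/c5.png

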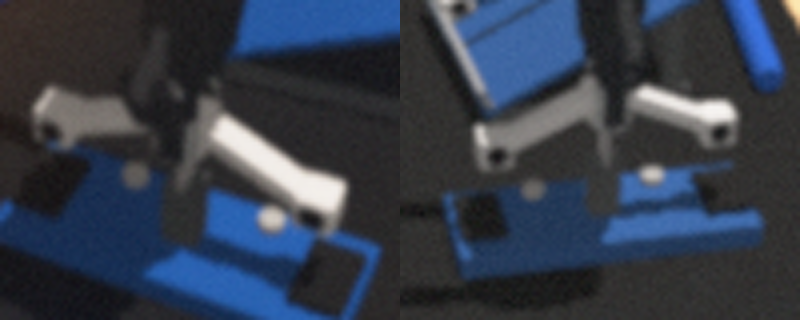

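The torque puts the contact about 14 mm to the +y side. So the +y fingertip is landing on the end of the blade, and the notch is not involved. I shift +y by 2.3 mm and lower again.

```bash
python3 -m handwheel '[0,0,0,0,0,-0.004,0, 0,0,0,0,-0.001,-0.007,0, 0,0,0,-0.0005,-0.0023,-0.007,0, 0,0,0,-0.0005,-0.0023,-0.006,0, 0,0,0,-0.0005,-0.0023,-0.004,0, 0,0,0,-0.0005,-0.0023,-0.001,0, 0,0,0,-0.0005,-0.0023,0.001,0, 0,0,0,-0.0005,-0.0023,0.0015,0, 0,0,0,-0.0005,-0.0023,0.002,0, 0,0,0,-0.0005,-0.0023,0.002,0]'
python3 -c "
from h import *
s=manip.sense();print(s['force'],s['wrist_torque'],s['position'])"
```

```text
clock: 10.55
position: [0.5763, 0.0014, 0.1021]
tcp_rot: [180.0, 0.1, 2.8]
force: [-1.2, 0.3, -1.7]
width: 0.023
finger_force: 59.2
[-1.16727468  0.26529641 -1.67328475] [0.09426131 0.10449265 0.00646695] [0.57633033 0.00138687 0.10212119]
```

Clear now. I continue to about 0.5 mm above the seat, 99.6 + 0.5.

```bash
python3 -m handwheel '[0,0,0,0,0,0.0005,0, 0,0,0,0,0,0.001,0, 0,0,0,0,0,0.0013,0, 0,0,0,0,0,0.0016,0, 0,0,0,0,0,0.0019,0, 0,0,0,0,0,0.0022,0, 0,0,0,0,0,0.0022,0, 0,0,0,0,0,0.0022,0, 0,0,0,0,0,0.0022,0, 0,0,0,0,0,0.0022,0]'
python3 -c "
from h import *
s=manip.sense();print(s['force'],s['wrist_torque'],s['position'])"
```

```text
clock: 11.55
position: [0.5764, 0.0014, 0.1]
tcp_rot: [180.0, 0.1, 2.8]
force: [-0.3, 0.4, -1.9]
width: 0.0233
finger_force: 59.3
[-0.31866351  0.44826107 -1.94118883] [ 0.09558343  0.02026338 -0.01270472] [0.57639139 0.00135839 0.09999282]
```

```bash
python3 -m handwheel '[0,0,0,0,0,0.0003,0, 0,0,0,0,0,0.0006,0, 0,0,0,0,0,0.0009,0, 0,0,0,0,0,0.0012,0, 0,0,0,0,0,0.0012,0, 0,0,0,0,0,0.0012,0, 0,0,0,0,0,0.0012,0, 0,0,0,0,0,0.0012,0, 0,0,0,0,0,0.0012,0, 0,0,0,0,0,0.0012,0]'
python3 -c "
from h import *
s=manip.sense();print(s['force'],s['wrist_torque'],s['position'])"
```

```text
clock: 12.55
position: [0.5765, 0.0014, 0.0989]
tcp_rot: [180.0, 0.0, 2.8]
force: [-0.2, 0.3, 1.4]
width: 0.0229
finger_force: 59.5
[-0.1697954   0.30845284  1.40629656] [ 0.1062372  -0.03477326  0.01471803] [0.57647009 0.00135292 0.0989202 ]
```

Contact is light, with no side force, so it is seated. Now I let go and rise.

```bash
python3 -m handwheel '[0,0,0,0,0,0,0.3, 0,0,0,0,0,0,0.35, 0,0,0,0,0,0,0.45, 0,0,0,0,0,0,0.6, 0,0,0,0,0,0,0.6, 0,0,0,0,0,-0.01,0.6, 0,0,0,0,0,-0.03,0.6, 0,0,0,0,0,-0.06,0.6, 0,0,0,0,0,-0.09,0.6, 0,0,0,0,0,-0.09,0.6]'
python3 -m handwheel '[0,0,0,0,0,0,0.6, 0,0,0,0,0,0,0.6, 0,0,0,0,0,0,0.6, 0,0,0,0,0,0,0.6, 0,0,0,0,0,0,0.6, 0,0,0,0,0,0,0.6, 0,0,0,0,0,0,0.6, 0,0,0,0,0,0,0.6, 0,0,0,0,0,0,0.6, 0,0,0,0,0,0,0.6]'
cat > tilt.py <<'E'
from h import *
import sys
for n in("scene","side","wrist"):
    c=manip.camera_params(n);p,d=manip.snapshot(n);X=cloud(p,d,c);cv2.imwrite(f"pics/{n}_{sys.argv[1]}.png",p[:,:,::-1])
    g=masks(p)["grey"]&(abs(X[...,0]-.58)<.11)&(abs(X[...,1])<.03)&(X[...,2]>.035)&(X[...,2]<.15)
    P=X[g];e=[]
    for s in(-1,1):
        E=P[s*(P[:,0]-.578)>.072]
        if len(E)<5: continue
        z=np.percentile(E[:,2],95);T=E[E[:,2]>z-.006];e.append(np.r_[T[:,:2].mean(0),z]);print(n,s,len(E),e[-1].round(4),"xext",E[:,0].min().round(4),E[:,0].max().round(4))
    if len(e)==2: print("  pitch deg (+x up)",np.degrees(np.arctan2(e[1][2]-e[0][2],.16)).round(2),"yaw",np.degrees(np.arctan2(*(e[1]-e[0])[[1,0]])).round(2))
    if n=="wrist":
        b=masks(p)["blue"]&(X[...,2]>.06)
        if b.sum()>20: print("dot",np.median(X[b],0).round(4),b.sum())
print(manip.sense()["clock"])
E
python3 tilt.py a
```

```text
clock: 13.55
position: [0.5785, 0.0013, 0.1951]
tcp_rot: [179.9, -0.5, 2.8]
force: [-0.5, -0.3, 0.5]
width: 0.0512
finger_force: 0.0
clock: 14.55
position: [0.5765, 0.0014, 0.1888]
tcp_rot: [180.0, 0.1, 2.8]
force: [0.2, 0.1, 1.2]
width: 0.0513
finger_force: 0.0
scene -1 93 [ 0.4964 -0.0048  0.0988] xext 0.4841 0.5057
scene 1 70 [0.6567 0.0022 0.055 ] xext 0.6501 0.6637
  pitch deg (+x up) -15.32 yaw 2.5
side -1 83 [ 0.4948 -0.0076  0.0969] xext 0.4811 0.5056
side 1 31 [ 0.6564 -0.0007  0.0525] xext 0.6503 0.663
  pitch deg (+x up) -15.51 yaw 2.45
wrist -1 971 [ 0.496  -0.0028  0.0979] xext 0.4851 0.506
wrist 1 545 [0.6555 0.0043 0.0535] xext 0.65 0.6614
  pitch deg (+x up) -15.51 yaw 2.54
dot [0.62   0.1635 0.0761] 558
14.7
```

```bash
sleep 1; python3 tilt.py b | grep -v xext
```

```text
pitch deg (+x up) -15.29 yaw 2.42
  pitch deg (+x up) -15.54 yaw 2.21
  pitch deg (+x up) -15.52 yaw 2.49
dot [0.6196 0.1634 0.0764] 550
14.85
```

View pics/side_b.png

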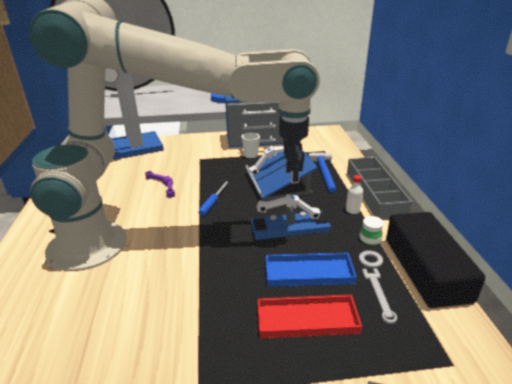

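The link has tipped fully and is at rest: +x end down 15.4 deg in all three cameras. It is the weighted one, so it goes to the red tray. I regrasp it with the tool tilted to match.

Run:
```python
from h import *
for u in(.05,0): rel(*linkgrasp([.576,.0014,.0875],2.7,-15.4,.014,u))
```

```text
turn [ 0.0005 -0.2679  0.0013] shift [ 0.0174 -0.      0.0367] pos [0.5765 0.0014 0.1888] ->  [0.5938 0.0022 0.1521]
turn [ 0.0005 -0.2679  0.0013] shift [ 0.0041 -0.0001  0.0849] pos [0.5765 0.0014 0.1888] ->  [0.5805 0.0016 0.1039]
```

```bash
python3 -m handwheel '[0,-0.08,0,0.006,0,0.01,0.7, 0,-0.17,0,0.012,0,0.024,0.7, 0,-0.25,0,0.016,0,0.034,0.7, 0,-0.268,0,0.0174,0,0.0367,0.7, 0,-0.268,0,0.015,0,0.046,0.7, 0,-0.268,0,0.012,0,0.058,0.7, 0,-0.268,0,0.009,0,0.068,0.7, 0,-0.268,0,0.006,0,0.078,0.7, 0,-0.268,0,0.0041,0,0.085,0.7, 0,-0.268,0,0.0041,0,0.085,0.7]'
python3 - <<'E'
from h import *
R,p=pose();c=manip.camera_params("wrist");im,d=manip.snapshot("wrist");cv2.imwrite("pics/w6.png",im[:,:,::-1]);X=(cloud(im,d,c)-p)@R*1000
m=masks(im);b=m["blue"]&(abs(X[...,0])<25)&(abs(X[...,1])<12)&(X[...,2]<20);print("dot tool",np.median(X[b],0).round(1),p.round(4))
P=X[m["grey"]&(abs(X[...,1])<14)&(X[...,2]<60)&(X[...,0]>10)]
for a in (14,26,56,80,):
    q=P[abs(P[:,0]-a)<3]
    if len(q):print(a,np.median(q,0).round(1),q.min(0).round(1),q.max(0).round(1))
rel(*linkgrasp([.576,.0014,.0875],2.7,-15.4,.014,0))
E
```

```text
clock: 15.85
position: [0.5796, 0.0016, 0.1027]
tcp_rot: [180.0, 15.5, 2.8]
force: [-0.3, -0.4, 0.6]
width: 0.0597
finger_force: 0.0
dot tool [ 1.8  0.5 -2.6] [0.5796 0.0016 0.1027]
14 [12.7  0.4 -2.5] [ 11.  -14.  -57.6] [17.  13.9 34.7]
26 [26.   0.8  6.6] [23.  -8.   3.7] [29.   9.7 10.7]
56 [56.   0.8 21. ] [53.  -7.9 17.9] [59.   9.5 24.6]
80 [80.2  0.8 28.7] [ 77.1 -11.5  26.6] [83.  12.9 34.1]
turn [0.0006 0.0007 0.0012] shift [ 0.0003 -0.     -0.0005] pos [0.5801 0.0016 0.1035] ->  [0.5805 0.0016 0.1039]
```

```bash
python3 -m handwheel '[0,0,0,0.0012,0.0005,0,0.6, 0,0,0,0.0012,0.0005,0,0.4, 0,0,0,0.0012,0.0005,0,0, 0,0,0,0.0012,0.0005,0,0, 0,0,0,0.0012,0.0005,0,0, 0,0,0,0.0012,0.0005,0,0, 0,0,0,0.0012,0.0005,0,0, 0,0,0,0.0012,0.0005,-0.001,0, 0,0,0,0.0012,0.0005,-0.004,0, 0,0,0,0.0012,0.0005,-0.008,0]'
python3 -m handwheel '[0,0,0,0,0,-0.01,0, 0,0,0,0,0,-0.03,0, 0,0,0,0,0,-0.05,0, 0,0,0,0,0,-0.07,0, 0,0.05,0,0,0,-0.08,0, 0,0.12,0,0,0,-0.08,0, 0,0.19,0,0,0,-0.08,0, 0,0.25,0,0,0,-0.08,0, 0,0.268,0,0,0,-0.08,0, 0,0.268,0,0,0,-0.08,0]'
cat > held.py <<'E'
from h import *
R,p=pose();c=manip.camera_params("wrist");im,d=manip.snapshot("wrist");X=(cloud(im,d,c)-p)@R*1000
m=masks(im);b=m["blue"]&(abs(X[...,0])<25)&(abs(X[...,1])<12)&(X[...,2]<20);D=np.median(X[b],0);print("dot tool",D.round(1),p.round(4))
P=X[m["grey"]&(abs(X[...,1])<14)&(X[...,2]<60)&(X[...,0]>20)]
q=P[(P[:,0]>74)&(P[:,0]<86)];q=q[q[:,2]<np.median(q[:,2])+2];B=q.mean(0);B[2]=np.median(q[:,2]);print("block",B.round(1),"xmax",P[:,0].max().round(1))
print("link pitch in tool",np.degrees(np.arctan2((B[2]-D[2])-31,80)).round(2),"origin",(D+[0,0,18]).round(1))
E
python3 held.py; python3 -c "
from h import *
rel(*place([.5514,-.339,.12],-4.4,0,(.0,.0003,.0155)))"
```

```text
clock: 16.9
position: [0.583, 0.0011, 0.11]
tcp_rot: [180.0, 15.6, 2.8]
force: [-0.7, 0.5, -2.9]
width: 0.0229
finger_force: 60.6
clock: 17.9
position: [0.6048, 0.002, 0.189]
tcp_rot: [180.0, 0.1, 2.8]
force: [0.1, 0.8, -1.9]
width: 0.0223
finger_force: 60.6
dot tool [-0.3  0.4 -0.5] [0.6048 0.002  0.189 ]
block [80.1  0.5 31. ] xmax 91.2
link pitch in tool 0.35 origin [-0.3  0.4 17.5]
turn [0.0007 0.0017 0.1251] shift [-0.0698  0.3378  0.0536] pos [0.605  0.0021 0.1888] ->  [ 0.5514 -0.3387  0.1355]
```

```bash
python3 -m handwheel '[0,0,0.012,-0.005,0.02,0,0, 0,0,0.026,-0.012,0.055,0.003,0, 0,0,0.042,-0.02,0.1,0.01,0, 0,0,0.06,-0.03,0.15,0.018,0, 0,0,0.078,-0.042,0.2,0.027,0, 0,0,0.096,-0.053,0.25,0.036,0, 0,0,0.112,-0.062,0.295,0.044,0, 0,0,0.122,-0.068,0.325,0.05,0, 0,0,0.125,-0.0698,0.3378,0.0515,0, 0,0,0.125,-0.0698,0.3378,0.0515,0]'
cat > tray.py <<'E'
from h import *
import sys
col,x0,y0=sys.argv[1],float(sys.argv[2]),float(sys.argv[3]);D=[]
for n in("scene","side"):
    p,d=manip.snapshot(n);c=manip.camera_params(n);X=cloud(p,d,c);m=masks(p);near=(abs(X[...,0]-x0)<.13)&(abs(X[...,1]-y0)<.07)
    T=X[m[col]&near&(X[...,2]>.017)&(X[...,2]<.03)];print(n,"tray",rect(T))
    L=X[m["grey"]&near&(X[...,2]>.03)&(X[...,2]<.16)]
    print(n,"link x ext",L[:,0].min().round(4),L[:,0].max().round(4),[ (np.median(e,0).round(4)) for e in(L[L[:,0]<x0-.07],L[L[:,0]>x0+.07])])
E
python3 tray.py red .551 -.339
python3 -c "
from h import *
rel(*place([.5514,-.339,.041],-4.4,0,(-.0003,.0004,.0177)))"
```

```text
clock: 18.95
position: [0.5511, -0.34, 0.1361]
tcp_rot: [-180.0, 0.2, -4.5]
force: [-0.1, 0.3, -3.1]
width: 0.0227
finger_force: 60.6
scene tray [ 550.5 -333.3  230.    80.3   14.9]
scene link x ext 0.4607 0.6448 [array([ 0.4666, -0.3424,  0.1053]), array([ 0.6343, -0.3474,  0.1054])]
side tray [ 551.1 -340.3  215.    93.5   -4.3]
side link x ext 0.4605 0.6441 [array([ 0.4707, -0.3418,  0.103 ]), array([ 0.6332, -0.3531,  0.1033])]
turn [-0.0004  0.0011  0.0011] shift [-0.0003  0.0011  0.0783] pos [ 0.5522 -0.3376  0.137 ] ->  [ 0.5517 -0.3386  0.0587]
```

```bash
python3 -m handwheel '[0,0,0,-0.001,0.001,0.012,0, 0,0,0,-0.001,0.001,0.03,0, 0,0,0,-0.001,0.001,0.048,0, 0,0,0,-0.001,0.001,0.06,0, 0,0,0,-0.001,0.001,0.068,0, 0,0,0,-0.001,0.001,0.072,0, 0,0,0,-0.001,0.001,0.074,0, 0,0,0,-0.001,0.001,0.076,0, 0,0,0,-0.001,0.001,0.077,0, 0,0,0,-0.001,0.001,0.077,0]'
python3 -m handwheel '[0,0,0,0,0,0.0003,0, 0,0,0,0,0,0.0006,0, 0,0,0,0,0,0.0009,0, 0,0,0,0,0,0.0012,0, 0,0,0,0,0,0.0012,0, 0,0,0,0,0,0.0012,0, 0,0,0,0,0,0.0012,0, 0,0,0,0,0,0.0012,0, 0,0,0,0,0,0.0012,0, 0,0,0,0,0,0.0012,0]'
python3 -c "
from h import *
s=manip.sense();print(s['force'],s['wrist_torque'],s['position'])"
```

```text
clock: 20.05
position: [0.5506, -0.3396, 0.0603]
tcp_rot: [180.0, 0.0, -4.4]
force: [-0.3, -0.4, -3.0]
width: 0.0229
finger_force: 60.6
clock: 21.05
position: [0.5505, -0.3395, 0.0588]
tcp_rot: [180.0, 0.0, -4.4]
force: [-0.1, -0.8, -1.4]
width: 0.0224
finger_force: 60.6
[-0.12747094 -0.75520766 -1.38624906] [-0.00134949 -0.01937291 -0.02598283] [ 0.55047467 -0.33949664  0.05879275]
```

```bash
python3 -m handwheel '[0,0,0,0,0,0.0003,0, 0,0,0,0,0,0.0006,0, 0,0,0,0,0,0.0009,0, 0,0,0,0,0,0.0009,0, 0,0,0,0,0,0.0009,0, 0,0,0,0,0,0.0009,0, 0,0,0,0,0,0.0009,0, 0,0,0,0,0,0.0009,0, 0,0,0,0,0,0.0009,0, 0,0,0,0,0,0.0009,0]'
```

```text
clock: 22.05
position: [0.5505, -0.3395, 0.0581]
tcp_rot: [180.0, 0.0, -4.4]
force: [-1.2, 2.0, 1.8]
width: 0.0226
finger_force: 61.0
```

```bash
python3 -m handwheel '[0,0,0,0,0,0,0.3, 0,0,0,0,0,0,0.4, 0,0,0,0,0,0,0.6, 0,0,0,0,0,0,0.6, 0,0,0,0,0,-0.005,0.6, 0,0,0,0,0,-0.025,0.6, 0,0,0,0,0,-0.06,0.6, 0,0,0,0,0,-0.1,0.6, 0,0,0,0,0,-0.14,0.6, 0,0,0,0,0,-0.15,0.6]'
python3 tray.py red .551 -.339
python3 -c "
from h import *
rel(*linkgrasp([.5646,.3076,.094],7.75,25,.014,.1))"
```

```text
clock: 23.05
position: [0.552, -0.3403, 0.2149]
tcp_rot: [179.7, -0.4, -4.4]
force: [0.2, -0.7, 0.3]
width: 0.0515
finger_force: 0.0
scene tray [ 551.2 -338.5  216.9   90.5   -4.3]
scene link x ext 0.4663 0.617 [array([ 0.4704, -0.3383,  0.0306]), array([nan, nan, nan])]
side tray [ 551.  -341.   215.3   94.1   -3.6]
side link x ext 0.4845 0.6135 [array([nan, nan, nan]), array([nan, nan, nan])]
turn [ 0.0496  0.4314 -0.2076] shift [-0.0846 -0.6363  0.0086] pos [ 0.5513 -0.3399  0.2109] ->  [0.5156 0.3009 0.2   ]
  return _methods._mean(a, axis=axis, dtype=dtype,
  ret = um.true_divide(
```

```bash
python3 -m handwheel '[0,0,0,-0.002,-0.015,0,0.8, 0,0,0,-0.006,-0.045,0,0.8, 0,0,0,-0.012,-0.09,0,0.8, 0,0,0,-0.018,-0.135,0,0.8, 0,0.01,0,-0.024,-0.18,0,0.8, 0,0.03,-0.01,-0.03,-0.225,0,0.8, 0,0.06,-0.02,-0.036,-0.27,0,0.8, 0.01,0.1,-0.04,-0.042,-0.315,0,0.8, 0.015,0.15,-0.06,-0.048,-0.36,0,0.8, 0.02,0.2,-0.08,-0.054,-0.4,0,0.8]'
python3 -c "
from h import *
rel(*linkgrasp([.5646,.3076,.094],7.75,25,.014,.1))"
```

```text
clock: 24.15
position: [0.5262, 0.0655, 0.2055]
tcp_rot: [-179.3, -11.4, 0.2]
force: [1.4, 0.2, 0.6]
width: 0.0688
finger_force: 0.0
turn [ 0.029   0.2368 -0.1267] shift [-0.0106 -0.2354  0.0063] pos [0.5262 0.0655 0.2055] ->  [0.5156 0.3009 0.2   ]
```

```bash
python3 -m handwheel '[0.002,0.03,-0.012,-0.001,-0.035,0.001,0.8, 0.006,0.06,-0.03,-0.003,-0.075,0.002,0.8, 0.01,0.1,-0.05,-0.005,-0.115,0.003,0.8, 0.016,0.14,-0.07,-0.007,-0.155,0.004,0.8, 0.02,0.18,-0.09,-0.008,-0.19,0.005,0.8, 0.025,0.21,-0.11,-0.009,-0.215,0.006,0.8, 0.028,0.23,-0.12,-0.01,-0.23,0.006,0.8, 0.029,0.2368,-0.1267,-0.0106,-0.2354,0.006,0.8, 0.029,0.2368,-0.1267,-0.0106,-0.2354,0.006,0.8, 0.029,0.2368,-0.1267,-0.0106,-0.2354,0.006,0.8]'
python3 - <<'E'
from h import *
R,p=pose();c=manip.camera_params("wrist");im,d=manip.snapshot("wrist");Y=cloud(im,d,c);X=(Y-p)@R*1000
m=masks(im);k,l,st,ce=cv2.connectedComponentsWithStats(m["blue"].astype(np.uint8))
for i in range(1,k):
    P=X[l==i]
    if 150<st[i,4]<2500 and abs(np.median(P[:,1]))<30:
        D=np.median(P,0);w=np.median(Y[l==i],0);print(D.round(1),w.round(4),st[i,4])
        n=-linkgrasp([0,0,0],7.75,25,0,0)[0][:,2];o=w-.018*n;print("origin",o.round(4))
        if .08<o[2]<.105: rel(*linkgrasp(o,7.75,25,.014,0))
g=m["grey"]&(abs(X[...,1])<40)&(X[...,2]<140)&(X[...,0]>20)&(X[...,0]<95);P=X[g];a,b=[P[abs(P[:,0]-x)<4] for x in(35,80)];print("beam mid y",(np.median(a[:,1])).round(1),np.median(b[:,1]).round(1))
E
```

```text
clock: 25.15
position: [0.5172, 0.298, 0.2022]
tcp_rot: [179.9, -25.0, 7.6]
force: [0.5, 0.4, 1.2]
width: 0.0683
finger_force: 0.0
beam mid y -3.3 -3.3
```

Run:
```python
from h import *
R,p=pose();c=manip.camera_params("wrist");im,d=manip.snapshot("wrist");Y=cloud(im,d,c);X=(Y-p)@R*1000
b=masks(im)["blue"]&(abs(X[...,0])<14)&(abs(X[...,1])<14)&(X[...,2]<105);print(b.sum(),np.median(X[b],0).round(1),p)
w=np.median(Y[b],0);n=-linkgrasp([0,0,0],7.75,25,0,0)[0][:,2];o=w-.018*n;print(o.round(4))
for q in(o,[.5646,.3076,.094]):rel(*linkgrasp(q,7.75,25,.014,0))
```

```text
286 [ -2.8  -3.3 101.6] [0.5173681  0.29787337 0.20244911]
[0.5647 0.3075 0.0929]
turn [ 0.0018 -0.0012 -0.0022] shift [-0.0029 -0.0033  0.1027] pos [0.5174 0.2979 0.2026] ->  [0.5576 0.3065 0.1083]
turn [ 0.0018 -0.0012 -0.0022] shift [-0.0025 -0.0034  0.1017] pos [0.5174 0.2979 0.2026] ->  [0.5575 0.3066 0.1094]
```

```bash
python3 -m handwheel '[0,0,0,-0.002,-0.003,0.015,0.8, 0,0,0,-0.0027,-0.0033,0.04,0.8, 0,0,0,-0.0027,-0.0033,0.065,0.8, 0,0,0,-0.0027,-0.0033,0.082,0.8, 0,0,0,-0.0027,-0.0033,0.092,0.8, 0,0,0,-0.0027,-0.0033,0.098,0.8, 0,0,0,-0.0027,-0.0033,0.102,0.8, 0,0,0,-0.0027,-0.0033,0.102,0.8, 0,0,0,-0.0027,-0.0033,0.102,0.6, 0,0,0,-0.0027,-0.0033,0.102,0.4]'
python3 -m handwheel '[0,0,0,0,0,0,0, 0,0,0,0,0,0,0, 0,0,0,0,0,0,0, 0,0,0,0,0,0,0, 0,0,0,0,0,0,0, 0,0,0,0,0,-0.002,0, 0,0,0,0,0,-0.006,0, 0,0,0,0,0,-0.015,0, 0,0,0,0,0,-0.03,0, 0,0,0,0,0,-0.045,0]'
python3 -m handwheel '[0,0,0,0,0,-0.015,0, 0,0,0,0,0,-0.03,0, 0,0,0,0,0,-0.045,0, 0,0,0,0,0,-0.06,0, 0,0,0,0,0,-0.07,0, 0,0,0,0,0,-0.07,0, 0,0,0,0,0,-0.07,0, 0,0,0,0,0,-0.07,0, 0,0,0,0,0,-0.07,0, 0,0,0,0,0,-0.07,0]'
python3 held.py
python3 -c "
from h import *
rel(*place([.576,.0016,.0875+.04],2.7,0,(-.0003,.0004,.0177)))"
```

```text
clock: 26.25
position: [0.5571, 0.3078, 0.1098]
tcp_rot: [180.0, -25.1, 7.7]
force: [0.0, 0.3, -0.1]
width: 0.0401
finger_force: 0.0
clock: 27.25
position: [0.5372, 0.3048, 0.1499]
tcp_rot: [179.9, -25.0, 7.7]
force: [-0.2, 0.3, -3.0]
width: 0.023
finger_force: 59.1
clock: 28.25
position: [0.5087, 0.301, 0.2124]
tcp_rot: [179.9, -25.0, 7.7]
force: [0.1, 0.6, -2.7]
width: 0.0231
finger_force: 59.1
dot tool [-0.1  0.3  0.3] [0.5087 0.301  0.2124]
block [80.   0.9 32.2] xmax 91.6
link pitch in tool 0.63 origin [-0.1  0.3 18.3]
turn [-0.018  -0.4365  0.0856] shift [-0.0041  0.3054  0.0728] pos [0.5086 0.3011 0.2126] ->  [0.5763 0.002  0.1452]
```

```bash
python3 -m handwheel '[0,-0.02,0.004,0.001,0.02,0,0, -0.002,-0.06,0.012,0.004,0.055,0.002,0, -0.005,-0.12,0.024,0.008,0.1,0.004,0, -0.008,-0.18,0.036,0.012,0.145,0.006,0, -0.01,-0.24,0.048,0.016,0.19,0.0075,0, -0.013,-0.31,0.062,0.019,0.235,0.0095,0, -0.016,-0.37,0.074,0.022,0.27,0.011,0, -0.0175,-0.42,0.083,0.024,0.295,0.012,0, -0.018,-0.4365,0.0856,0.0242,0.306,0.0121,0, -0.018,-0.4365,0.0856,0.0242,0.306,0.0121,0]'
python3 -c "
from h import *
rel(linkgrasp([0,0,0],2.8,0,0,0)[0],np.array([.5763,.0014,.1157]))"
```

```text
clock: 29.3
position: [0.5767, 0.0005, 0.212]
tcp_rot: [-180.0, -0.0, 2.6]
force: [-0.0, 0.4, -3.2]
width: 0.0227
finger_force: 59.2
turn [-0.0003 -0.0005 -0.0034] shift [-0.0004 -0.0009  0.0963] pos [5.767e-01 5.000e-04 2.120e-01] ->  [0.5763 0.0014 0.1157]
```

```bash
python3 -m handwheel '[0,0,-0.003,-0.0004,-0.001,0.015,0, 0,0,-0.003,-0.0004,-0.001,0.035,0, 0,0,-0.003,-0.0004,-0.001,0.055,0, 0,0,-0.003,-0.0004,-0.001,0.07,0, 0,0,-0.003,-0.0004,-0.001,0.082,0, 0,0,-0.003,-0.0004,-0.001,0.09,0, 0,0,-0.003,-0.0004,-0.001,0.094,0, 0,0,-0.003,-0.0004,-0.001,0.096,0, 0,0,-0.003,-0.0004,-0.001,0.096,0, 0,0,-0.003,-0.0004,-0.001,0.096,0]'
python3 -c "
from h import *
rel(linkgrasp([0,0,0],2.8,0,0,0)[0],np.array([.5763,.0014,.1065]))"; python3 held.py
```

```text
clock: 30.3
position: [0.5763, 0.0025, 0.1173]
tcp_rot: [-180.0, -0.1, 2.9]
force: [1.2, 0.3, -2.7]
width: 0.0226
finger_force: 59.3
turn [-0.0003 -0.002   0.0013] shift [-0.0001  0.0011  0.0108] pos [0.5763 0.0025 0.1173] ->  [0.5763 0.0014 0.1065]
dot tool [0.4 0.4 0.4] [0.5763 0.0025 0.1173]
block [80.1  1.  32.1] xmax 92.1
link pitch in tool 0.56 origin [ 0.4  0.4 18.4]
```

```bash
python3 -m handwheel '[0,0,0,-0.0002,0.0005,0.001,0, 0,0,0,-0.0003,0.001,0.003,0, 0,0,0,-0.0003,0.001,0.005,0, 0,0,0,-0.0003,0.001,0.0065,0, 0,0,0,-0.0003,0.001,0.0075,0, 0,0,0,-0.0003,0.001,0.0085,0, 0,0,0,-0.0003,0.001,0.0093,0, 0,0,0,-0.0003,0.001,0.0098,0, 0,0,0,-0.0003,0.001,0.0098,0, 0,0,0,-0.0003,0.001,0.0098,0]'
python3 -c "
from h import *
s=manip.sense();print(s['force'],s['wrist_torque'],s['position'])"
```

```text
clock: 31.35
position: [0.5758, 0.0016, 0.1068]
tcp_rot: [-180.0, -0.0, 2.9]
force: [-0.2, 1.2, -2.9]
width: 0.0224
finger_force: 59.4
[-0.18309521  1.19206654 -2.89359052] [ 0.02928811  0.06606758 -0.00905755] [0.57575835 0.00159496 0.10682443]
```

```bash
python3 -m handwheel '[0,0,0,0,0,0.0003,0, 0,0,0,0,0,0.0006,0, 0,0,0,0,0,0.0009,0, 0,0,0,0,0,0.0012,0, 0,0,0,0,0,0.0014,0, 0,0,0,0,0,0.0014,0, 0,0,0,0,0,0.0014,0, 0,0,0,0,0,0.0014,0, 0,0,0,0,0,0.0014,0, 0,0,0,0,0,0.0014,0]'
python3 -c "
from h import *
s=manip.sense();print(s['force'],s['wrist_torque'],s['position'])"
```

```text
clock: 32.35
position: [0.576, 0.0016, 0.1058]
tcp_rot: [-180.0, -0.1, 2.9]
force: [1.6, 0.2, 3.4]
width: 0.0226
finger_force: 59.9
[1.58411433 0.23422738 3.42545549] [ 0.16450481 -0.26020585  0.00495133] [0.57603613 0.00156602 0.10578805]
```

Contact came where expected (predicted 0.1057). I release, rise and wait.

```bash
python3 -m handwheel '[0,0,0,0,0,0,0.3, 0,0,0,0,0,0,0.35, 0,0,0,0,0,0,0.45, 0,0,0,0,0,0,0.6, 0,0,0,0,0,0,0.6, 0,0,0,0,0,-0.01,0.6, 0,0,0,0,0,-0.03,0.6, 0,0,0,0,0,-0.06,0.6, 0,0,0,0,0,-0.085,0.6, 0,0,0,0,0,-0.085,0.6]'
python3 -m handwheel '[0,0,0,0,0,0,0.6, 0,0,0,0,0,0,0.6, 0,0,0,0,0,0,0.6, 0,0,0,0,0,0,0.6, 0,0,0,0,0,0,0.6, 0,0,0,0,0,0,0.6, 0,0,0,0,0,0,0.6, 0,0,0,0,0,0,0.6, 0,0,0,0,0,0,0.6, 0,0,0,0,0,0,0.6]'
python3 tilt.py c
python3 -m handwheel '[0,0,0,0,0,0,0.6, 0,0,0,0,0,0,0.6, 0,0,0,0,0,0,0.6, 0,0,0,0,0,0,0.6, 0,0,0,0,0,0,0.6, 0,0,0,0,0,0,0.6, 0,0,0,0,0,0,0.6, 0,0,0,0,0,0,0.6, 0,0,0,0,0,0,0.6, 0,0,0,0,0,0,0.6]'
python3 tilt.py d
```

```text
clock: 33.35
position: [0.5774, 0.0014, 0.196]
tcp_rot: [180.0, -0.5, 2.9]
force: [0.8, -0.1, -0.7]
width: 0.0512
finger_force: 0.0
clock: 34.35
position: [0.5757, 0.0015, 0.1904]
tcp_rot: [-180.0, -0.0, 2.9]
force: [0.1, -0.5, -0.6]
width: 0.0513
finger_force: 0.0
scene -1 68 [ 0.4969 -0.0048  0.0762] xext 0.4873 0.5056
scene 1 112 [0.6606 0.0026 0.0758] xext 0.65 0.6704
  pitch deg (+x up) -0.16 yaw 2.59
side -1 67 [ 0.496  -0.007   0.0728] xext 0.4859 0.506
side 1 56 [0.6597 0.0013 0.0737] xext 0.6514 0.6699
  pitch deg (+x up) 0.31 yaw 2.91
wrist -1 706 [ 0.4959 -0.0027  0.075 ] xext 0.4843 0.506
wrist 1 1058 [0.6589 0.0048 0.0749] xext 0.65 0.6682
  pitch deg (+x up) -0.04 yaw 2.61
dot [0.6138 0.1625 0.0793] 684
34.5
clock: 35.5
position: [0.5757, 0.0015, 0.1904]
tcp_rot: [-180.0, -0.0, 2.9]
force: [0.5, -0.1, 0.2]
width: 0.0513
finger_force: 0.0
scene -1 69 [ 0.4972 -0.0048  0.0769] xext 0.4879 0.506
scene 1 110 [0.6606 0.0029 0.0763] xext 0.6506 0.6704
  pitch deg (+x up) -0.22 yaw 2.69
side -1 68 [ 0.4954 -0.0075  0.074 ] xext 0.4858 0.505
side 1 57 [6.595e-01 3.000e-04 7.430e-02] xext 0.6503 0.6689
  pitch deg (+x up) 0.13 yaw 2.7
wrist -1 697 [ 0.4958 -0.0029  0.075 ] xext 0.4844 0.506
wrist 1 1056 [0.6589 0.0048 0.0748] xext 0.65 0.668
  pitch deg (+x up) -0.06 yaw 2.7
dot [0.614  0.1626 0.0794] 687
35.65
```

View pics/side_d.png

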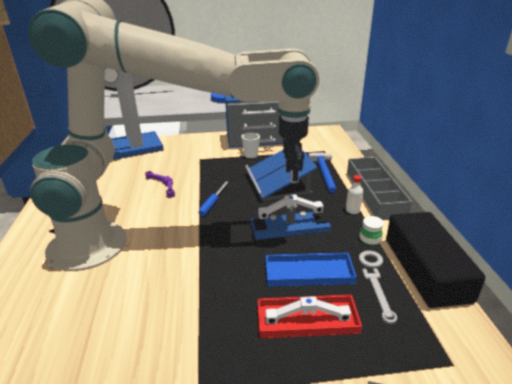

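Link 2 stays level on the stand, near (290,207), at 0 deg, so it is the sound one. The first link lies in the red tray at (308,310). I regrasp link 2 by the same path in reverse.

```bash
python3 -m handwheel '[0,0,0,0,0,0.015,0.7, 0,0,0,0,0,0.035,0.7, 0,0,0,0,0,0.055,0.7, 0,0,0,0,0,0.07,0.7, 0,0,0,0,0,0.08,0.7, 0,0,0,0,0,0.084,0.7, 0,0,0,0,0,0.084,0.6, 0,0,0,0,0,0.084,0.4, 0,0,0,0,0,0.084,0.3, 0,0,0,0,0,0.084,0]'
python3 -m handwheel '[0,0,0,0,0,0,0, 0,0,0,0,0,0,0, 0,0,0,0,0,0,0, 0,0,0,0,0,0,0, 0,0,0,0,0,-0.002,0, 0,0,0,0,0,-0.008,0, 0,0,0,0,0,-0.02,0, 0,0,0,0,0,-0.04,0, 0,0,0,0,0,-0.06,0, 0,0,0,0,0,-0.06,0]'
python3 held.py
python3 -c "
from h import *
rel(*place([.5893,-.1937,.11],-5.4,0,(0,.0003,.0177)))"
```

```text
clock: 36.65
position: [0.5762, 0.0016, 0.1076]
tcp_rot: [-180.0, -0.1, 2.9]
force: [0.3, 0.3, 3.4]
width: 0.0228
finger_force: 60.0
clock: 37.65
position: [0.5772, 0.0014, 0.1704]
tcp_rot: [180.0, -0.4, 2.9]
force: [0.4, 0.5, -1.8]
width: 0.0227
finger_force: 59.6
dot tool [0.3 0.4 2.2] [0.5772 0.0014 0.1704]
block [79.9  0.8 34.1] xmax 91.9
link pitch in tool 0.61 origin [ 0.3  0.4 20.2]
turn [-0.0003 -0.0041  0.1445] shift [0.0029 0.1952 0.0405] pos [0.5764 0.0014 0.1682] ->  [ 0.5893 -0.1934  0.1277]
```

```bash
python3 -m handwheel '[0,0,0.01,0,0.015,0,0, 0,0,0.03,0.0005,0.04,0,0, 0,0,0.05,0.001,0.07,0,0, 0,0,0.075,0.0015,0.1,0.003,0, 0,0,0.1,0.002,0.13,0.012,0, 0,0,0.12,0.0025,0.16,0.022,0, 0,0,0.135,0.003,0.18,0.032,0, 0,0,0.1445,0.003,0.193,0.038,0, 0,0,0.1445,0.003,0.1952,0.038,0, 0,0,0.1445,0.003,0.1952,0.038,0]'
python3 tray.py blue .589 -.194
python3 -c "
from h import *
rel(*place([.5893,-.1937,.041],-5.4,0,(0.0003,.0004,.0202)))"
```

```text
clock: 38.7
position: [0.5883, -0.1932, 0.1279]
tcp_rot: [-179.9, 0.0, -5.4]
force: [-0.5, -0.3, -2.3]
width: 0.0229
finger_force: 59.5
scene tray [ 589.6 -195.   217.    90.2   -4.3]
scene link x ext 0.5 0.6825 [array([ 0.5095, -0.1897,  0.0947]), array([ 0.6726, -0.2036,  0.094 ])]
side tray [ 588.9 -195.   214.9   94.3   -5.7]
side link x ext 0.4982 0.6809 [array([ 0.5081, -0.1956,  0.0919]), array([ 0.6699, -0.2113,  0.0919])]
turn [-0.0006 -0.0015  0.0012] shift [0.0002 0.0008 0.0677] pos [ 0.5888 -0.1925  0.1289] ->  [ 0.589  -0.1933  0.0612]
```

```bash
python3 -m handwheel '[0,0,0,-0.0007,0.001,0.01,0, 0,0,0,-0.0007,0.001,0.025,0, 0,0,0,-0.0007,0.001,0.04,0, 0,0,0,-0.0007,0.001,0.05,0, 0,0,0,-0.0007,0.001,0.057,0, 0,0,0,-0.0007,0.001,0.061,0, 0,0,0,-0.0007,0.001,0.063,0, 0,0,0,-0.0007,0.001,0.0645,0, 0,0,0,-0.0007,0.001,0.0655,0, 0,0,0,-0.0007,0.001,0.0655,0]'
python3 -m handwheel '[0,0,0,0,0,0.0003,0, 0,0,0,0,0,0.0006,0, 0,0,0,0,0,0.0009,0, 0,0,0,0,0,0.0012,0, 0,0,0,0,0,0.0015,0, 0,0,0,0,0,0.0015,0, 0,0,0,0,0,0.0015,0, 0,0,0,0,0,0.0015,0, 0,0,0,0,0,0.0015,0, 0,0,0,0,0,0.0015,0]'
```

```text
clock: 39.8
position: [0.5879, -0.1942, 0.0631]
tcp_rot: [-180.0, -0.1, -5.4]
force: [0.3, 0.6, -2.5]
width: 0.0224
finger_force: 59.6
clock: 40.8
position: [0.5878, -0.1942, 0.0613]
tcp_rot: [-180.0, -0.0, -5.4]
force: [0.0, 0.9, -1.7]
width: 0.0229
finger_force: 59.6
```

```bash
python3 -m handwheel '[0,0,0,0,0,0.0003,0, 0,0,0,0,0,0.0006,0, 0,0,0,0,0,0.0009,0, 0,0,0,0,0,0.0011,0, 0,0,0,0,0,0.0011,0, 0,0,0,0,0,0.0011,0, 0,0,0,0,0,0.0011,0, 0,0,0,0,0,0.0011,0, 0,0,0,0,0,0.0011,0, 0,0,0,0,0,0.0011,0]'
```

```text
clock: 41.8
position: [0.5879, -0.1942, 0.0608]
tcp_rot: [-180.0, -0.1, -5.4]
force: [-4.7, 1.7, 5.6]
width: 0.0229
finger_force: 60.6
```

Touching the tray floor. I release and retreat.

```bash
python3 -m handwheel '[0,0,0,0,0,0,0.3, 0,0,0,0,0,0,0.4, 0,0,0,0,0,0,0.6, 0,0,0,0,0,0,0.6, 0,0,0,0,0,-0.005,0.6, 0,0,0,0,0,-0.025,0.6, 0,0,0,0,0,-0.06,0.6, 0,0,0,0,0,-0.1,0.6, 0,0,0,0,0,-0.14,0.6, 0,0,0,0,0,-0.16,0.6]'
python3 -m handwheel '[0,0,0,0,0,0,0.6, 0,0,0,0,0,0,0.6, 0,0,0,0,0,0,0.6, 0,0,0,0,0,0,0.6, 0,0,0,0,0,0,0.6, 0,0,0,0,0,0,0.6, 0,0,0,0,0,0,0.6, 0,0,0,0,0,0,0.6, 0,0,0,0,0,0,0.6, 0,0,0,0,0,0,0.6]'
python3 -c "
from h import *
p,d=manip.snapshot('scene');cv2.imwrite('pics/end.png',p[:,:,::-1])"
```

```text
clock: 42.8
position: [0.5886, -0.1946, 0.2255]
tcp_rot: [179.9, -0.4, -5.4]
force: [-0.2, 0.4, -0.3]
width: 0.0513
finger_force: 0.0
clock: 43.8
position: [0.5877, -0.1943, 0.2203]
tcp_rot: [-180.0, -0.0, -5.4]
force: [0.5, 0.5, -0.1]
width: 0.0511
finger_force: 0.0
```

View pics/end.png

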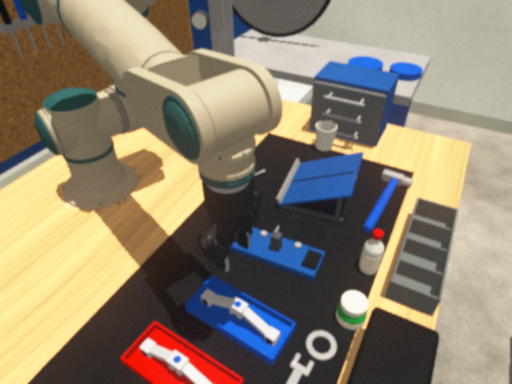

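Both links lie flat in their trays, the blue one at (240,315) and the red one at (178,358). Nothing else has moved.

```bash
python3 -c "
from workcell import manip
print(manip.finish_job())"
```

```text
the job is handed in; nothing more can be done
None
```

The job is handed in at about 44 s: the link that tipped (15.4 deg onto a stop) lies in the red tray and the one that stayed level lies in the blue tray; on the first seating a fingertip pressed the end of the blade with about 32 N before I corrected it.

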